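Tip the lower die out of a slide-mounting press, tray it and latch the press shut

TASK

Clear the slide-mounting press: the die sits flush in its nest with no room for fingers, so press down its ledged end, next to the thumb relief, until the other end tips up and stays up. Take the die by the raised end and set it down (do not drop it) flat and face up inside the wooden tray, then swing the open platen of the press down until it snaps fully home on its spring catch. Leave the slide mounts, loupe and bottle where they are.

Things in the scene. Friction and masses are not known exactly. Their poses are not given: they have to be found in the camera images.
- press: Fixed grey cast-iron base of a clamshell hand press, 150 mm (its x) by 262 mm (its y, -122 to +140), 65 mm high to the flat rim round the nest; origin on the bench under the nest's middle. Platen hinge at the +y end. At the -y end, beyond y = -66 mm, a foot 30 mm high carries the catch housing (34 mm wide, y -119 to -101 mm, top 78 mm above the bench).
- nest_rim (a point): Middle of the nest at rim height, 65 mm above the bench; axes as the press. The nest is a pocket with a bright machined border, 67 mm in x, y from -51.5 to +52 mm. At its +y end, x within 23 mm, the rim is cut down 18 mm for y = 52 to 85 mm: the thumb relief.
- rock_edge (a point): Middle of the edge (along the press's x) where the nest's seat ends: the seat, 30 mm below the rim, lies only on the -y side of it; on the +y side the floor drops 24 mm more into a relief well, so that the die can rock about this edge.
- die: Loose lower die, about 0.54 kg: black body, bright brass face, 64 mm (its x) by 100 mm (its y) by 30 mm high; origin at the centre of its underside, z up through the face. At +y the top stops at y = 41 mm and a black ledge 9 mm high runs on to 50 mm. Starts in the nest, axes as the press, face flush with the rim, 1 to 3 mm clear of the walls.
- die_press_end (a point): Point on the die's face 30 mm from its middle towards the ledge (+y). A light push down here sinks this end into the relief well and raises the -y end. The face turns about the rocking edge 30 mm below it, so as it sinks it also swings about 6 mm towards +y: fingers should follow that arc, or they jam it. Past 0.25 rad it rocks over and stays tipped at about 0.5 rad; short of that it falls back.
- die_lift_end (a point): Point inside the die near its -y end (42 mm from the middle, 20 mm above the underside). With the die tipped up the -y top edge stands about 20 mm above the rim, and the die can be taken across its 64 mm width over this point, fingertips just above the rim.
- platen (a joint): Opening angle (rad) of the grey upper platen: 0 shut on the catch, 1.6 to 1.85 at the start (upright or leaning away from the nest), 1.9 fully open. Stiff hinge: it stays where it is left; 4 to 6 N at the knob moves it. Platen 104 mm wide, reaching 200 mm from the hinge, 15 mm thick.
- platen_hinge (a point): Point on the platen's hinge axis, 120 mm from the nest's middle along the press's +y, 78 mm above the bench; the axis runs along the press's x. Axes as the press.
- lever_knob (a point): Centre of the black ball knob, 32 mm dia., ending the pull-down lever: a 14 mm steel bar in the plane press x = 0 on the platen's upper (outer) side. 242 mm from the hinge axis along the platen, 32 mm off its plane. Shut: 122 mm from the nest's middle along -y, 110 mm above the bench; platen upright: 320 mm. Push it over and down from behind.
- catch (a point): Spring roller of the catch, 65 mm above the bench at the press's -y end. In the platen's last 0.06 rad a striker on its free edge must be pressed past the roller (10 to 12 N down at the knob), then it goes to 0 and is held; stopped short of that the platen stays ajar.
- tray: Fixed shallow wooden tray with a cork floor, outside 160 mm (its x) by 190 mm (its y), walls 8 mm thick and 18 mm high, floor 8 mm above the bench; origin on the bench under its middle.
- mount1: Bystander: white plastic slide mount, a square frame 70 x 70 x 4 mm lying flat; origin at the centre of its underside.
- mount2: Bystander: second slide mount, the same.
- loupe: Bystander: chrome loupe, 52 mm dia., 56 mm high, upright; origin at the centre of its foot.
- bottle: Bystander: squat amber glass dropper bottle with black rubber cap and bulb, 64 mm dia., 102 mm high; origin at the centre of its foot.

How it is judged:
On the way, in this order (a step that is already met when the one before it is completed fails the run):
1. the die is tipped up in the nest by at least 0.35 rad (angle between die's own z axis and vertical above 0.35 rad and horizontal distance between die and nest_rim below 0.03 m and z of die in the frame of press below 0.06 m and value of joint platen above 1.2 rad), for 0.2 s.
2. the die lies flat, face up and released inside the tray, the press still open (angle between die's own z axis and vertical below 0.06 rad and z of die in the frame of tray below 0.012 m and x of die in the frame of tray between -0.05 and 0.05 m and y of die in the frame of tray between -0.065 and 0.065 m and contact force between die and the fingers below 0.2 N and linear speed of die below 0.02 m/s and value of joint platen above 0.3 rad), for 0.2 s.
At the end, for the whole second after the job is handed in: The platen is shut on its catch (joint below 0.015 rad); the die rests flat on the tray floor (tilt under 0.06 rad, underside within 4 mm of the floor), face up, its centre within 50 mm (tray x) and 65 mm (tray y) of the tray's middle, at rest (value of joint platen below 0.015 rad and angle between die's own z axis and vertical below 0.06 rad and z of die in the frame of tray below 0.012 m and x of die in the frame of tray between -0.05 and 0.05 m and y of die in the frame of tray between -0.065 and 0.065 m and linear speed of die below 0.02 m/s); the robot touches nothing.
It fails at once if a slide mount, the loupe or the bottle is moved more than 25 mm (distance of any of mount1, mount2, loupe, bottle from where it was at the start of the episode above 0.025 m).
It fails at once if the die is dropped (falls faster than 0.8 m/s while nothing holds it, a drop of some 30 mm) (contact force between die and the fingers below 0.1 N and linear speed of die above 0.8 m/s).
It also fails if it takes over 72 s, if anything falls off the work surface, if the arm or the gripper's body presses on something with over 40 N, if the wrist force passes 120 N, or if a joint passes its speed limit or range.

ROBOT

A 6-joint arm with a two-finger parallel gripper is mounted at the origin on the work surface. World frame = base frame: x ahead of the robot, y to its left, z up, the work surface at z = 0. Lengths are in m, angles in rad, forces in N, time in s.
With the tool pointing down it reaches from about 0.35 to 0.875 m from the base axis. Payload 4.2 kg.
Tool frame: the origin (TCP) lies at the very end of the fingers, on their centre line; the grasp point (between the pads) lies r.grip_depth behind it (r.grip_depth is the distance from the TCP to the grasp point, in m); z points along the fingers, x is the direction in which the jaws open and shut, and the axes are right-handed (so a half turn about z gives the same grasp; the last joint's range is limited). The gripper opens to 87 mm and grips with 3 to 60 N. Pads are 19 mm wide; open, the fingers measure 117 mm over their backs; the gripper's body (75 mm by 190 mm) begins 51 mm behind the grasp point.
Start: joints at [-1.06, 0.385, 0.008, 0, -1.194, -0.259], TCP at [0.156, -0.605, 0.223] pointing down, gripper open.
Joint ranges: [-3.14, 3.14], [-1.21, 2.06], [-1.07, 1.41], [-3.16, 2.05], [-2.99, -0.16], [-3.1, 3.1]. Speed limits (rad/s): [2.79, 2.79, 3.14, 3.14, 3.14, 3.14].

INTERFACE

Orientations are given as a 3x3 rotation matrix whose columns are the frame's x, y, z axes.
In Python, from plant import r, get_image, camera_params, ticket gives the robot as it stands.
- The arm moves only by the tool carry_out, never from a script. Its argument "steps" is a list of rows, each an object with "fingers": the closure, from 0 (fully open) to 1 (shut); "offset": the shift along the tool's x, y, z in units of 30 mm (1.0 is 30 mm), a list of three; "spin": the turn about the tool's z in units of 8 degrees (1.0 is 8 degrees). A call has 1 to 12 rows; each row shifts and turns the commanded pose from where the row before left it, along the tool's axes as they then stand; what a row does not reach is not made up. A row lasts 1/8 s, in which the tool goes at most 62.5 mm and 10.7 degrees, less where a joint would pass 70% of its speed; a pose out of reach is approached as far as the arm can. A call is refused whole if a number of a shift passes 1 or a number of a turn 1, either way. A call with a gripper value outside its range is refused whole. The fingers move at their own pace and stop on an object; "force" is the grip in N (left out, the last holds). Time passes only in rows, so rows that do not move let the fingers close. It gives the time, the measured TCP pose, the force and the opening at its end, in the units of the state.
- r.observe(): the state, without advancing time (a new reading comes with each control period).
- get_image(name): name is "side" or "top"; returns the picture (400x640x3 uint8, red, green, blue); there is no depth.
- camera_params(name): a dict with "fx", "fy", "cx", "cy" (pixels), "origin" and "orientation" of the camera in the world. Camera axes: x right, y down, z forward; pixel columns grow to the right and rows downward; lengths in m; the calibration is good to about 2 mm. A picture is of the moment at which its call begins. camera_params takes no time and is no camera call.
- ticket.hand_in(): hands the job in, once; it reports no verdict.
The state is a dict: "t": time; "joint_pos": joint angles; "qd": joint speeds; "tau": joint torques, N m; "tcp_pos": TCP position; "tcp_rot": TCP orientation; "wrist_force": force on the tool from outside, world axes, zero at the start; "wrist_torque": the same for the moment, N m; "opening": finger opening in m.
Only numpy, scipy, OpenCV 4.12 (cv2) and the standard library are available. Lean on these libraries where they do the work, as an engineer would, in place of code of your own. Each camera call takes 0.05 s, during which the arm holds its last target. There are 200 camera calls.

## Working session

There is one attempt and no reset: what is moved stays moved. The work goes in short steps, Python scripts to look and compute and a tool call to move; the robot and the scene stay as the last step left them, time stands still between calls to the robot, and variables do not carry over. Pictures are saved under pics/ and viewed, about 8 in all and at most 12, crops included, and the job is handed in when it is done.

Besides the shell and the picture viewer there is one more tool, called after "Emit:" as name([rows], argument=value, ...), one row to a line, values as JSON. carry_out: Moves the arm, as the interface text tells. Its arguments: {"type":"object","properties":{"steps":{"type":"array","items":{"type":"object","properties":{"fingers":{"type":"number"},"offset":{"type":"array","items":{"type":"number"}},"spin":{"type":"number"}}}},"force":{"type":"number"}},"required":["steps"]}

```bash
ls; mkdir -p pics; python3 - <<'E'
from plant import r,get_image,camera_params
import cv2
for n in("side","top"):
    cv2.imwrite(f"pics/{n}0.png",cv2.cvtColor(get_image(n),cv2.COLOR_RGB2BGR)); print(n,camera_params(n))
print(r.observe(), r.grip_depth)
E
```

```text
pics
side {'fx': 450.0430841485836, 'fy': 450.0430841485836, 'cx': 318.924210932929, 'cy': 195.10024089713733, 'origin': array([0.20699364, 0.52428549, 0.7734466 ]), 'orientation': array([[-8.02730748e-01, -4.09097743e-01,  4.33892133e-01],
       [-5.96341107e-01,  5.51651271e-01, -5.83145059e-01],
       [-7.93818781e-04, -7.26856184e-01, -6.86789238e-01]])}
top {'fx': 443.5342600217255, 'fy': 443.5342600217255, 'cx': 325.6788200423529, 'cy': 206.02838964852597, 'origin': array([ 0.43784968, -0.03980034,  1.17265195]), 'orientation': array([[-0.02150776, -0.98393662,  0.17721779],
       [-0.99971049,  0.02307847,  0.0068064 ],
       [-0.01078698, -0.17702009, -0.98414812]])}
{'t': 0.1, 'joint_pos': array([-1.06038773e+00,  3.85497603e-01,  6.81534419e-03, -4.19056514e-04,
       -1.19402389e+00, -2.58593983e-01]), 'qd': array([-0.00151305, -0.00071298,  0.00420716,  0.00034452, -0.00068651,
        0.00044594]), 'tau': array([ 6.18031663e-04, -3.91691065e+01,  1.87934375e+01,  4.23186556e+00,
        1.34060482e-02, -7.29618682e-05]), 'tcp_pos': array([ 0.15560934, -0.60478254,  0.22158122]), 'tcp_rot': array([[-2.49011492e-01,  9.68500349e-01, -5.92997839e-04],
       [ 9.68498575e-01,  2.49012173e-01,  1.85673925e-03],
       [ 1.94591629e-03, -1.11968151e-04, -9.99998100e-01]]), 'wrist_force': array([-0.61768284, -0.58933953,  0.11272494]), 'wrist_torque': array([-0.01824276,  0.02346094, -0.07355368]), 'opening': 0.08681079959930628} 0.0187
```

View pics/top0.png

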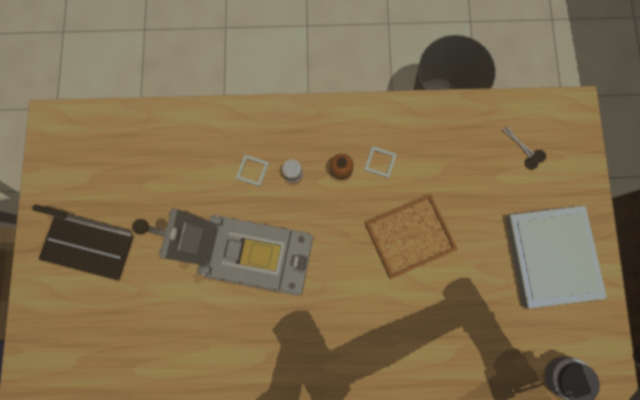

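View pics/side0.png

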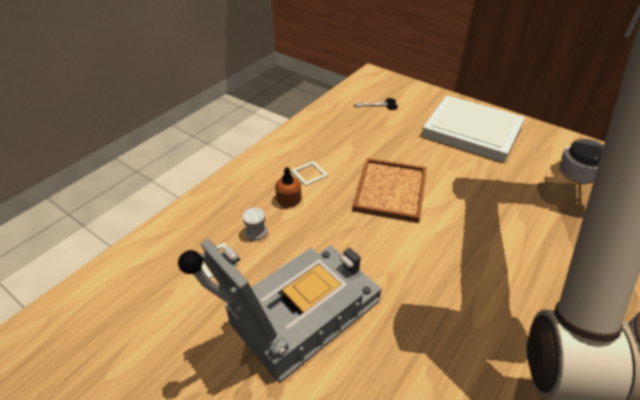

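The top view shows the press at about (240,253) with its hinge to the left, the knob at (141,227) and the tray at (410,236). The mounts, loupe and bottle lie along row 165. In the side view the knob is at (191,262) and the die at (313,287). Next I'll take enlarged crops.

```bash
python3 - <<'E'
import cv2,numpy as np
t=cv2.imread("pics/top0.png");s=cv2.imread("pics/side0.png")
a=cv2.resize(t[195:305,125:325],None,fx=4,fy=4,interpolation=cv2.INTER_CUBIC)
cv2.imwrite("pics/c1.png",a)
cv2.imwrite("pics/c2.png",cv2.resize(s[225:380,170:390],None,fx=3.6,fy=3.6,interpolation=cv2.INTER_CUBIC))
E
```

```text
(no output)
```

View pics/c1.png

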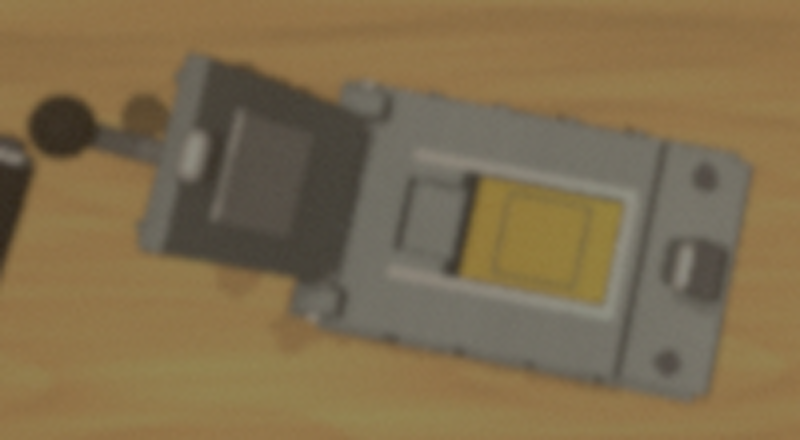

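View pics/c2.png

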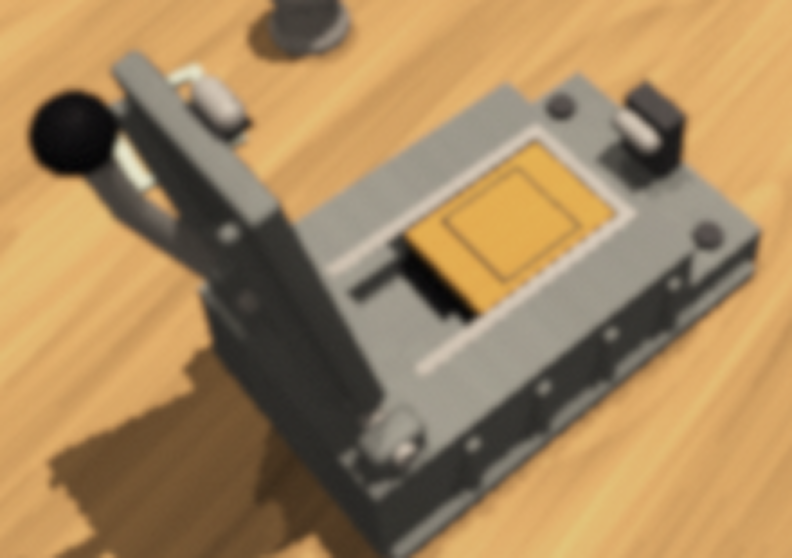

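```bash
cat > h.py <<'E'
import numpy as np
from plant import camera_params
C={n:camera_params(n) for n in("side","top")}
def proj(n,P):
    c=C[n];q=(np.asarray(P)-c["origin"])@c["orientation"]
    return np.stack([c["fx"]*q[...,0]/q[...,2]+c["cx"],c["fy"]*q[...,1]/q[...,2]+c["cy"]],-1)
def ray(n,uv):
    c=C[n];d=c["orientation"]@np.array([(uv[0]-c["cx"])/c["fx"],(uv[1]-c["cy"])/c["fy"],1]);return c["origin"],d/np.linalg.norm(d)
def tri(a,b):
    A=np.zeros((3,3));v=np.zeros(3);rs=[ray("top",a),ray("side",b)]
    for o,d in rs:
        M=np.eye(3)-np.outer(d,d);A+=M;v+=M@o
    p=np.linalg.solve(A,v);return p,[np.linalg.norm(np.cross(p-o,d)) for o,d in rs]
def place(q,L): # q: x,y,z,yaw
    c,s=np.cos(q[3]),np.sin(q[3]);return np.asarray(L)@np.array([[c,s,0],[-s,c,0],[0,0,1]])+q[:3]
E
python3 - <<'E'
from h import *
from scipy.optimize import least_squares
T=lambda u:(np.array(u)+.5)/4-.5+[125,195]
S=lambda u:(np.array(u)+.5)/3.6-.5+[170,225]
dt=T([(625,200),(606,303),(460,275),(478,178)]);ds=S([(535,140),(618,213),(485,318),(403,238)])
L=np.array([[.032,-.05,0],[-.032,-.05,0],[-.032,.041,0],[.032,.041,0]])
for a,b in zip(dt,ds): print("die corner",*[np.round(x,4) for x in tri(a,b)])
def fit(L,t,s,q0):
    f=lambda q:np.r_[(proj("top",place(q,L))-t).ravel(),(proj("side",place(q,L))-s).ravel()]
    o=least_squares(f,q0);return o.x,np.abs(o.fun).max()
print("die face",fit(L,dt,ds,[.35,.2,.065,0]))
tt=np.array([(365,224),(431,196),(456,244),(391,276)]);ts=np.array([(354,210),(368,160),(426,166),(420,218)])
for a,b in zip(tt,ts): print("tray",*[np.round(x,4) for x in tri(a,b)])
Lt=np.array([[.08,.095,0],[.08,-.095,0],[-.08,-.095,0],[-.08,.095,0]])
print("tray",fit(Lt,tt,ts,[.35,-.2,.02,.4]))
k=tri(T((62,127)),S((73,133)));print("knob",k)
for n,a,b in[("loupe top",(291,167),(253,215)),("bottle tip",(341,160),(287,170)),("catch top c",T((695,270)),S((660,108)))]: print(n,tri(a,b))
E
```

```text
die corner [0.5405 0.0814 0.0638] [0.0017 0.0017]
die corner [0.4768 0.0935 0.063 ] [0.0018 0.0018]
die corner [0.4957 0.1845 0.0609] [0.0023 0.0023]
die corner [0.5568 0.1737 0.0644] [0.0012 0.0012]
die face (array([ 0.51780274,  0.13760557,  0.06320279, -0.18788575]), np.float64(1.4587021611374098))
tray [ 0.5955 -0.1358  0.0051] [0.0019 0.0019]
tray [ 0.667  -0.3139  0.0089] [0.0011 0.0011]
tray [ 0.5311 -0.3703  0.0187] [0.0069 0.0069]
tray [ 0.4554 -0.1978  0.0131] [0.0042 0.0042]
tray (array([ 0.56272913, -0.25572671,  0.00914759,  0.41043907]), np.float64(4.2292897031848895))
knob (array([0.56027919, 0.33164369, 0.31002395]), [np.float64(0.0009624403440765374), np.float64(0.0009624403440764437)])
loupe top (array([0.74198511, 0.05456642, 0.0558999 ]), [np.float64(0.0025066808741208064), np.float64(0.002506680874120832)])
bottle tip (array([ 0.74675192, -0.07412631,  0.09642473]), [np.float64(0.0015751317503681994), np.float64(0.0015751317503683914)])
catch top c (array([0.49260386, 0.03567431, 0.08230789]), [np.float64(0.004259965761609493), np.float64(0.004259965761609558)])
```

```bash
python3 - <<'E'
from h import *
from scipy.optimize import least_squares
T=lambda u:(np.array(u)+.5)/4-.5+[125,195]
S=lambda u:(np.array(u)+.5)/3.6-.5+[170,225]
t=T([(625,200),(606,303),(460,275),(478,178),(667,142),(622,378),(750,158),(707,398)])
s=S([(535,140),(618,213),(485,318),(403,238),(758,232),(577,77)])
z=.065
D=[[.032,-.05,z],[-.032,-.05,z],[-.032,.041,z],[.032,.041,z]]
Lt=np.array(D+[[.075,-.066,z],[-.075,-.066,z],[.075,-.122,.03],[-.075,-.122,.03]])
Ls=np.array(D+[[-.075,-.122,.03],[.075,-.122,.03]])
kt,ks=T((62,127)),S((73,133))
def knob(q,a):
    return place(q,[0,.12-.242*np.cos(a)+.032*np.sin(a)*0+ .032*np.sin(a),.078+.242*np.sin(a)+.032*np.cos(a)])
def res(v):
    q=np.r_[v[:2],v[5]*0,v[2]]
    o=v[3:5] # side-camera pixel bias
    return np.r_[(proj("top",place(q,Lt))-t).ravel(),(proj("side",place(q,Ls))+o-s).ravel(),proj("top",knob(q,v[5]))-kt,proj("side",knob(q,v[5]))+o-ks,o*.5]
o=least_squares(res,[.518,.137,-.2,0,0,1.7]);print(np.round(o.x,4));print(np.round(o.fun,1))
q=np.r_[o.x[:2],0,o.x[2]];print("knob",knob(q,o.x[5]))
E
```

```text
[ 0.5196  0.1376 -0.2086  0.9348  1.2369  1.7638]
[-0.   0.5 -0.5  0.2  0.2  0.3  1.3 -0.7 -0.8 -0.6 -1.8 -0.   0.8  1.1
  0.2 -0.9 -0.2  0.9 -1.   0.7 -0.8 -0.7  0.1 -0.8  1.  -0.5  0.2 -1.
  0.7  0.3  0.4  1.   0.5  0.6]
knob [0.56059234 0.33114856 0.30936743]
```

Emit:
carry_out([
  {"spin": -1, "fingers": 1},
  {"spin": -1},
  {"spin": -1},
  {"spin": -1},
  {"spin": -1},
  {"spin": -1},
  {"spin": -1},
  {"spin": -0.95},
  {"offset": [-0.24, 1, 0]},
  {"offset": [-0.24, 1, 0]},
  {"offset": [-0.24, 1, 0]},
  {"offset": [-0.24, 1, 0]},
], force=60)

```text
invalid input at $.steps[0]: expected keys fingers, offset, spin
```

Emit:
carry_out([
  {"offset": [-0.24, 1, 0]},
  {"offset": [-0.24, 1, 0]},
  {"offset": [-0.24, 1, 0]},
  {"offset": [-0.24, 1, 0]},
  {"offset": [-0.24, 1, 0]},
  {"offset": [-0.24, 1, 0]},
  {"offset": [-0.24, 1, 0]},
  {"offset": [-0.24, 1, 0]},
  {"offset": [-0.24, 1, 0]},
  {"offset": [-0.24, 1, 0]},
  {"offset": [-0.24, 1, 0]},
  {"offset": [-0.24, 1, 0]},
])

```text
invalid input at $.steps[0]: expected keys fingers, offset, spin
```

Emit:
carry_out([
  {"offset": [-0.24, 1, 0]},
  {"offset": [-0.24, 1, 0]},
  {"offset": [-0.24, 1, 0]},
  {"offset": [-0.24, 1, 0]},
  {"offset": [-0.24, 1, 0]},
  {"offset": [-0.24, 1, 0]},
  {"offset": [-0.24, 1, 0]},
  {"offset": [-0.24, 1, 0]},
  {"offset": [-0.24, 1, 0]},
  {"offset": [-0.24, 1, 0]},
  {"offset": [-0.24, 1, 0]},
  {"offset": [0, 0, 0]},
])

```text
invalid input at $.steps[0]: expected keys fingers, offset, spin
```

Emit:
carry_out([
  {"spin": -1, "fingers": 1, "offset": [0, 0, 0]},
  {"spin": -1, "fingers": 1, "offset": [0, 0, 0]},
  {"spin": -1, "fingers": 1, "offset": [0, 0, 0]},
  {"spin": -1, "fingers": 1, "offset": [0, 0, 0]},
  {"spin": -1, "fingers": 1, "offset": [0, 0, 0]},
  {"spin": -1, "fingers": 1, "offset": [0, 0, 0]},
  {"spin": -1, "fingers": 1, "offset": [0, 0, 0]},
  {"spin": -0.95, "fingers": 1, "offset": [0, 0, 0]},
  {"spin": 0, "fingers": 1, "offset": [-0.24, 1, 0]},
  {"spin": 0, "fingers": 1, "offset": [-0.24, 1, 0]},
  {"spin": 0, "fingers": 1, "offset": [-0.24, 1, 0]},
  {"spin": 0, "fingers": 1, "offset": [-0.24, 1, 0]},
], force=60)

```text
t: 1.6
tcp_pos: [0.209, -0.4927, 0.222]
tcp_rot: [[-0.978, 0.208, -0.0], [0.208, 0.978, 0.001], [0.001, 0.001, -1.0]]
wrist_force: [0.7, -0.7, 0.8]
opening: 0.0004
```

Emit:
carry_out([
  {"spin": 0, "fingers": 1, "offset": [-0.24, 1, 0]},
  {"spin": 0, "fingers": 1, "offset": [-0.24, 1, 0]},
  {"spin": 0, "fingers": 1, "offset": [-0.24, 1, 0]},
  {"spin": 0, "fingers": 1, "offset": [-0.24, 1, 0]},
  {"spin": 0, "fingers": 1, "offset": [-0.24, 1, 0]},
  {"spin": 0, "fingers": 1, "offset": [-0.24, 1, 0]},
  {"spin": 0, "fingers": 1, "offset": [-0.24, 1, 0]},
  {"spin": 0, "fingers": 1, "offset": [-0.24, 1, 0]},
  {"spin": 0, "fingers": 1, "offset": [-0.24, 1, 0]},
  {"spin": 0, "fingers": 1, "offset": [-0.24, 1, 0]},
  {"spin": 0, "fingers": 1, "offset": [-0.24, 1, 0]},
  {"spin": 0, "fingers": 1, "offset": [-0.24, 1, 0]},
])

```text
t: 3.1
tcp_pos: [0.368, -0.1586, 0.2223]
tcp_rot: [[-0.978, 0.208, -0.0], [0.208, 0.978, 0.0], [0.001, 0.0, -1.0]]
wrist_force: [0.5, -0.3, 0.4]
opening: 0.0002
```

Emit:
carry_out([
  {"spin": 0, "fingers": 1, "offset": [-0.24, 1, 0]},
  {"spin": 0, "fingers": 1, "offset": [-0.24, 1, 0]},
  {"spin": 0, "fingers": 1, "offset": [-0.24, 1, 0]},
  {"spin": 0, "fingers": 1, "offset": [-0.24, 1, 0]},
  {"spin": 0, "fingers": 1, "offset": [-0.24, 1, 0]},
  {"spin": 0, "fingers": 1, "offset": [-0.24, 1, 0]},
  {"spin": 0, "fingers": 1, "offset": [-0.24, 1, 0]},
  {"spin": 0, "fingers": 1, "offset": [-0.24, 1, 0]},
  {"spin": 0, "fingers": 1, "offset": [-0.24, 1, 0]},
  {"spin": 0, "fingers": 1, "offset": [-0.24, 1, 0]},
  {"spin": 0, "fingers": 1, "offset": [-0.24, 1, 0]},
  {"spin": 0, "fingers": 1, "offset": [0, 0, 0]},
])

```text
t: 4.6
tcp_pos: [0.5143, 0.1482, 0.2216]
tcp_rot: [[-0.979, 0.206, -0.001], [0.206, 0.979, -0.0], [0.001, -0.001, -1.0]]
wrist_force: [-0.3, -1.1, 0.3]
opening: 0.0007
```

Emit:
carry_out([
  {"spin": 0, "fingers": 1, "offset": [-0.24, 0.79, 0.7]},
  {"spin": 0, "fingers": 1, "offset": [0, 0, 1]},
  {"spin": 0, "fingers": 1, "offset": [0, 0, 1]},
  {"spin": 0, "fingers": 1, "offset": [0, 0, 1]},
  {"spin": 0, "fingers": 1, "offset": [0, 0, 1]},
  {"spin": 0, "fingers": 1, "offset": [0, 0, 0]},
])

```text
t: 5.35
tcp_pos: [0.5239, 0.1668, 0.0794]
tcp_rot: [[-0.978, 0.208, -0.006], [0.208, 0.978, -0.003], [0.005, -0.004, -1.0]]
wrist_force: [0.0, 0.2, 0.0]
opening: 0.0005
```

```bash
python3 - <<'E'
from plant import get_image
import cv2
from h import *
t=get_image("top")[...,::-1];s=get_image("side")[...,::-1]
a=cv2.resize(t[195:305,185:325],(560,440),interpolation=cv2.INTER_CUBIC);b=cv2.resize(s[225:335,170:390],(560,280)[:2],interpolation=cv2.INTER_CUBIC)
cv2.imwrite("pics/d.png",cv2.resize(s[180:380,170:390],None,fx=3,fy=3,interpolation=cv2.INTER_CUBIC));cv2.imwrite("pics/dt.png",a)
E
```

```text
(no output)
```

View pics/d.png

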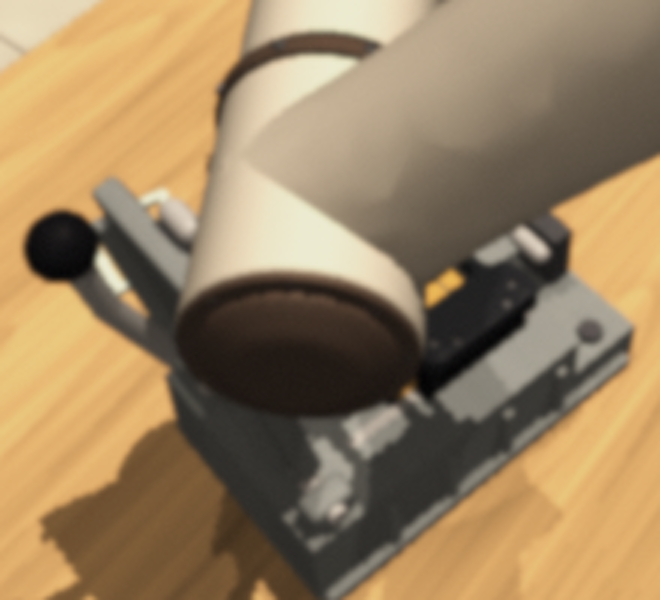

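The side view is blocked by the arm. The platen and knob at crop (62,245) haven't moved, and the fingers are in front of it over the +y end. Wrist force is zero, so I'll press along the arc.

Emit:
carry_out([
  {"spin": 0, "fingers": 1, "offset": [-0.05, 0.1, 0.2]},
  {"spin": 0, "fingers": 1, "offset": [0, 0.0, 0.15]},
  {"spin": 0, "fingers": 1, "offset": [0, 0.03, 0.1]},
  {"spin": 0, "fingers": 1, "offset": [0, 0.06, 0.08]},
  {"spin": 0, "fingers": 1, "offset": [0, 0.06, 0.08]},
])

```text
t: 6.08
tcp_pos: [0.5291, 0.1758, 0.0633]
tcp_rot: [[-0.978, 0.207, 0.0], [0.207, 0.978, 0.0], [-0.0, 0.0, -1.0]]
wrist_force: [0.2, 0.6, 1.1]
opening: 0.0004
```

Emit:
carry_out([
  {"spin": 0, "fingers": 1, "offset": [0, 0.06, 0.1]},
  {"spin": 0, "fingers": 1, "offset": [0, 0.06, 0.1]},
  {"spin": 0, "fingers": 1, "offset": [0, 0.05, 0.1]},
  {"spin": 0, "fingers": 1, "offset": [0, 0.0, 0]},
])

```text
t: 6.58
tcp_pos: [0.5297, 0.1803, 0.0538]
tcp_rot: [[-0.978, 0.207, -0.001], [0.207, 0.978, -0.001], [0.001, -0.001, -1.0]]
wrist_force: [0.3, -0.7, 0.4]
opening: 0.0003
```

Emit:
carry_out([
  {"spin": 0, "fingers": 1, "offset": [0, 0.03, 0.1]},
  {"spin": 0, "fingers": 1, "offset": [0, 0, 0.06]},
  {"spin": 0, "fingers": 1, "offset": [0, 0.0, 0]},
  {"spin": 0, "fingers": 0, "offset": [0, 0.0, -0.5]},
  {"spin": 0, "fingers": 0, "offset": [0, 0.0, -1]},
  {"spin": 0, "fingers": 0, "offset": [0, -0.6, -1]},
  {"spin": 0, "fingers": 0, "offset": [0, -0.9, 0]},
  {"spin": 0, "fingers": 0, "offset": [0, -0.9, 0]},
  {"spin": 0, "fingers": 0, "offset": [0, 0, 0]},
])

```text
t: 7.7
tcp_pos: [0.5139, 0.1088, 0.1241]
tcp_rot: [[-0.978, 0.21, -0.002], [0.21, 0.978, -0.0], [0.002, -0.001, -1.0]]
wrist_force: [0.0, 0.6, -0.4]
opening: 0.0523
```

```bash
python3 - <<'E'
from plant import get_image
import cv2
t=get_image("top")[...,::-1];s=get_image("side")[...,::-1]
a=cv2.resize(t[195:305,185:325],None,fx=2.5,fy=2.5,interpolation=cv2.INTER_CUBIC);b=cv2.resize(s[180:335,215:390],None,fx=2.5,fy=2.5,interpolation=cv2.INTER_CUBIC)
h=max(a.shape[0],b.shape[0]);pad=lambda i:cv2.copyMakeBorder(i,0,h-i.shape[0],0,0,0)
cv2.imwrite("pics/e.png",cv2.hconcat([pad(a),pad(b)]))
E
```

```text
(no output)
```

View pics/e.png

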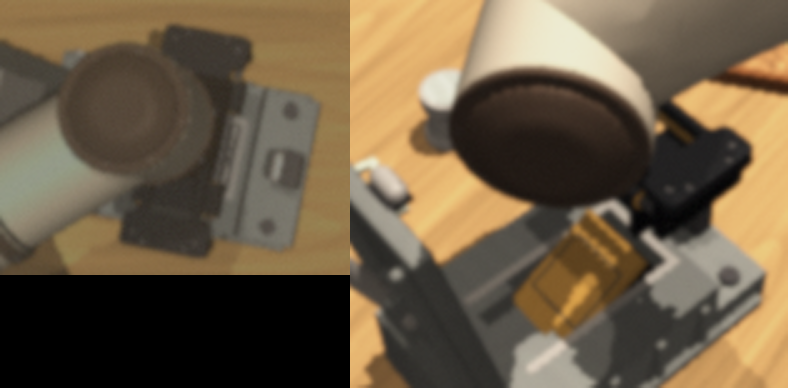

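The side crop shows the die tipped and standing that way, with its raised edge running from (590,212) to (645,258) in the crop. I'll compare that with the geometry expected at 0.5 rad.

```bash
python3 - <<'E'
from h import *
from scipy.optimize import least_squares
q=[.5195,.1375,0,-.2086]
P=place(q,[[.032,-.0291,.0867],[-.032,-.0291,.0867]])
print(proj("side",P)+[.93,1.24])
m=np.array([[(590-350+.5)/2.5+214.5,212.5/2.5+179.5],[(645-350+.5)/2.5+214.5,258.5/2.5+179.5]])
f=lambda v:(proj("side",place(q,[[.032+v[2],v[0],v[1]],[-.032+v[2],v[0],v[1]]]))+[.93,1.24]-m).ravel()
print(m,least_squares(f,[-.03,.086,0]).x)
E
```

```text
[[309.94913697 263.12402946]
 [332.51775937 283.80163938]]
[[310.7 264.5]
 [332.7 282.9]] [-0.05329621  0.03890672  0.02570776]
```

Emit:
carry_out([
  {"spin": 0, "fingers": 0, "offset": [0, 0.2, 0]},
  {"spin": 0, "fingers": 0, "offset": [0, 0, 0]},
  {"spin": 0, "fingers": 0, "offset": [0, 0, 0]},
  {"spin": 0, "fingers": 0, "offset": [0, 0, 0.6]},
  {"spin": 0, "fingers": 0, "offset": [0, 0, 0.6]},
  {"spin": 0, "fingers": 0, "offset": [0, 0, 0.5]},
  {"spin": 0, "fingers": 0, "offset": [0, 0, 0]},
])

```text
t: 8.68
tcp_pos: [0.5157, 0.1165, 0.0723]
tcp_rot: [[-0.978, 0.207, -0.003], [0.207, 0.978, -0.001], [0.002, -0.002, -1.0]]
wrist_force: [0.4, 0.8, 0.7]
opening: 0.0871
```

Emit:
carry_out([
  {"spin": 0, "fingers": 0, "offset": [0, 0, 0.12]},
  {"spin": 0, "fingers": 1, "offset": [0, 0, 0]},
  {"spin": 0, "fingers": 1, "offset": [0, 0, 0]},
  {"spin": 0, "fingers": 1, "offset": [0, 0, 0]},
  {"spin": 0, "fingers": 1, "offset": [0, 0, 0]},
  {"spin": 0, "fingers": 1, "offset": [0, 0, 0]},
  {"spin": 0, "fingers": 1, "offset": [0, 0, 0]},
], force=60)

```text
t: 9.55
tcp_pos: [0.5157, 0.1167, 0.0698]
tcp_rot: [[-0.978, 0.208, -0.001], [0.208, 0.978, -0.0], [0.001, -0.001, -1.0]]
wrist_force: [-5.6, 2.4, 3.4]
opening: 0.0632
```

Emit:
carry_out([
  {"spin": 0, "fingers": 1, "offset": [0, -0.03, -0.2]},
  {"spin": 0, "fingers": 1, "offset": [0, 0, -0.3]},
  {"spin": 0, "fingers": 1, "offset": [0, 0, -0.4]},
  {"spin": 0, "fingers": 1, "offset": [0, 0, -0.5]},
  {"spin": 0, "fingers": 1, "offset": [0, 0, -0.5]},
])

```text
t: 10.18
tcp_pos: [0.5167, 0.116, 0.1283]
tcp_rot: [[-0.978, 0.207, 0.001], [0.207, 0.978, 0.0], [-0.001, 0.001, -1.0]]
wrist_force: [0.5, -0.8, -5.2]
opening: 0.0631
```

```bash
python3 - <<'E'
from h import *
from scipy.optimize import least_squares
tt=np.array([(365,224),(431,196),(456,244),(391,276)]);ts=np.array([(354,210),(368,160),(426,166),(420,218)])
L=np.array([[.08,.095,.018],[.08,-.095,.018],[-.08,-.095,.018],[-.08,.095,.018]])
for b in (0,1):
  f=lambda v:np.r_[(proj("top",place([v[0],v[1],0,v[2]],L))-tt).ravel(),b*(proj("side",place([v[0],v[1],0,v[2]],L))+[.93,1.24]-ts).ravel()]
  o=least_squares(f,[.56,-.25,.4]);print(o.x,o.fun.round(1))
E
```

```text
[ 0.56499566 -0.25214215  0.40909611] [-0.4 -1.9 -1.7 -3.6  1.4  3.2  0.6  2.2 -0.  -0.  -0.  -0.  -0.   0.
 -0.  -0. ]
[ 0.56267219 -0.25234342  0.41060584] [-0.3 -1.  -1.6 -2.8  1.6  4.   0.8  3.1 -1.1 -2.6 -2.7 -1.3 -0.3  1.4
  0.8  0.3]
```

Emit:
carry_out([
  {"spin": 0, "fingers": 1, "offset": [0, 0, -0.6]},
  {"spin": 0, "fingers": 1, "offset": [0, 0, -0.7]},
  {"spin": 0, "fingers": 1, "offset": [0, 0, -0.7]},
  {"spin": 0, "fingers": 1, "offset": [0, -0.3, -0.6]},
  {"spin": -0.5, "fingers": 1, "offset": [0, -0.5, 0]},
  {"spin": -0.8, "fingers": 1, "offset": [0, -0.7, 0]},
  {"spin": -0.8, "fingers": 1, "offset": [0, -0.8, 0]},
  {"spin": -0.8, "fingers": 1, "offset": [0, -0.8, 0]},
  {"spin": -0.8, "fingers": 1, "offset": [0, -0.8, 0]},
  {"spin": -0.75, "fingers": 1, "offset": [0, -0.8, 0]},
  {"spin": 0, "fingers": 1, "offset": [0, -0.8, 0]},
  {"spin": 0, "fingers": 1, "offset": [0, -0.4, 0]},
])

```text
t: 11.68
tcp_pos: [0.5366, -0.0565, 0.2056]
tcp_rot: [[-0.917, -0.4, 0.001], [-0.4, 0.917, 0.0], [-0.001, -0.0, -1.0]]
wrist_force: [-0.0, 1.2, -4.4]
opening: 0.0632
```

Emit:
carry_out([
  {"spin": 0, "fingers": 1, "offset": [0.2, -0.7, 0]},
  {"spin": 0, "fingers": 1, "offset": [0.2, -0.8, 0]},
  {"spin": 0, "fingers": 1, "offset": [0.2, -0.8, 0]},
  {"spin": 0, "fingers": 1, "offset": [0.2, -0.8, 0]},
  {"spin": 0, "fingers": 1, "offset": [0.2, -0.8, 0]},
  {"spin": 0, "fingers": 1, "offset": [0.2, -0.8, 0.4]},
  {"spin": 0, "fingers": 1, "offset": [0.2, -0.8, 0.6]},
  {"spin": 0, "fingers": 1, "offset": [0.2, -0.7, 0.6]},
  {"spin": 0, "fingers": 1, "offset": [0.2, -0.4, 0.6]},
  {"spin": 0, "fingers": 1, "offset": [0, 0, 0.6]},
  {"spin": 0, "fingers": 1, "offset": [0, 0, 0.5]},
  {"spin": 0, "fingers": 1, "offset": [0, 0, 0]},
])

```text
t: 13.18
tcp_pos: [0.5649, -0.2582, 0.1041]
tcp_rot: [[-0.916, -0.401, -0.004], [-0.401, 0.916, 0.001], [0.003, 0.002, -1.0]]
wrist_force: [-0.1, 0.4, -4.7]
opening: 0.0629
```

```bash
python3 - <<'E'
from plant import get_image
import cv2
t=get_image("top")[...,::-1];s=get_image("side")[...,::-1]
a=cv2.resize(t[180:300,340:480],None,fx=2.8,fy=2.8,interpolation=cv2.INTER_CUBIC);b=cv2.resize(s[110:240,310:450],None,fx=2.8,fy=2.8,interpolation=cv2.INTER_CUBIC)
h=max(a.shape[0],b.shape[0]);pad=lambda i:cv2.copyMakeBorder(i,0,h-i.shape[0],0,0,0)
cv2.imwrite("pics/f.png",cv2.hconcat([pad(a),pad(b)]))
E
```

```text
(no output)
```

View pics/f.png

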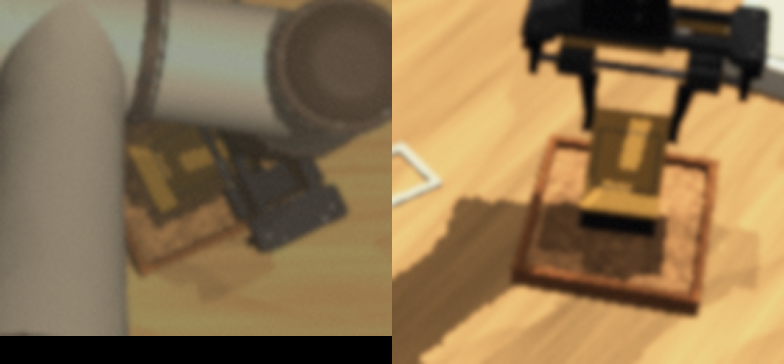

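The die is held at about 0.5 rad above the tray and inside its walls, with the low end at crop (615,220). Next I lower it until that end touches.

Emit:
carry_out([
  {"spin": 0, "fingers": 1, "offset": [0, -0.25, 0.4]},
  {"spin": 0, "fingers": 1, "offset": [0, 0, 0.4]},
  {"spin": 0, "fingers": 1, "offset": [0, 0, 0.2]},
  {"spin": 0, "fingers": 1, "offset": [0, 0, 0.1]},
  {"spin": 0, "fingers": 1, "offset": [0, 0, 0]},
])

```text
t: 13.9
tcp_pos: [0.569, -0.2655, 0.0727]
tcp_rot: [[-0.916, -0.401, -0.0], [-0.401, 0.916, -0.0], [0.0, 0.0, -1.0]]
wrist_force: [0.3, -0.2, -4.5]
opening: 0.0632
```

Emit:
carry_out([
  {"spin": 0, "fingers": 1, "offset": [0, 0, 0.15]},
  {"spin": 0, "fingers": 1, "offset": [0, -0.05, 0.12]},
  {"spin": 0, "fingers": 1, "offset": [0, -0.1, 0.12]},
  {"spin": 0, "fingers": 1, "offset": [0, 0, 0]},
], force=35)

```text
t: 14.4
tcp_pos: [0.5714, -0.2705, 0.062]
tcp_rot: [[-0.916, -0.401, 0.001], [-0.401, 0.916, -0.001], [-0.001, -0.002, -1.0]]
wrist_force: [-0.2, -2.0, 2.2]
opening: 0.0637
```

Contact: the wrist force went from -4.5 to +2.2 N. I'll lay the die down along the arc with a lighter grip.

Emit:
carry_out([
  {"spin": 0, "fingers": 1, "offset": [0, -0.09, 0.11]},
  {"spin": 0, "fingers": 1, "offset": [0, -0.09, 0.12]},
  {"spin": 0, "fingers": 1, "offset": [0, -0.08, 0.12]},
  {"spin": 0, "fingers": 1, "offset": [0, -0.08, 0.13]},
  {"spin": 0, "fingers": 1, "offset": [0, -0.08, 0.13]},
  {"spin": 0, "fingers": 1, "offset": [0, 0, 0]},
], force=25)

```text
t: 15.15
tcp_pos: [0.5759, -0.2813, 0.0422]
tcp_rot: [[-0.916, -0.4, -0.0], [-0.4, 0.916, 0.0], [0.0, 0.0, -1.0]]
wrist_force: [0.5, -1.8, -0.1]
opening: 0.0639
```

Emit:
carry_out([
  {"spin": 0, "fingers": 1, "offset": [0, -0.07, 0.14]},
  {"spin": 0, "fingers": 1, "offset": [0, -0.06, 0.14]},
  {"spin": 0, "fingers": 1, "offset": [0, -0.05, 0.14]},
  {"spin": 0, "fingers": 1, "offset": [0, 0, 0]},
])

```text
t: 15.65
tcp_pos: [0.5777, -0.2859, 0.0294]
tcp_rot: [[-0.916, -0.4, -0.001], [-0.4, 0.916, 0.001], [0.001, 0.001, -1.0]]
wrist_force: [-0.7, -0.9, -0.6]
opening: 0.0637
```

```bash
python3 - <<'E'
from plant import get_image
import cv2
t=get_image("top")[...,::-1];s=get_image("side")[...,::-1]
a=cv2.resize(t[180:300,340:480],None,fx=2.8,fy=2.8,interpolation=cv2.INTER_CUBIC);b=cv2.resize(s[110:240,310:450],None,fx=2.8,fy=2.8,interpolation=cv2.INTER_CUBIC)
h=max(a.shape[0],b.shape[0]);pad=lambda i:cv2.copyMakeBorder(i,0,h-i.shape[0],0,0,0)
cv2.imwrite("pics/g.png",cv2.hconcat([pad(a),pad(b)]))
E
```

```text
(no output)
```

View pics/g.png

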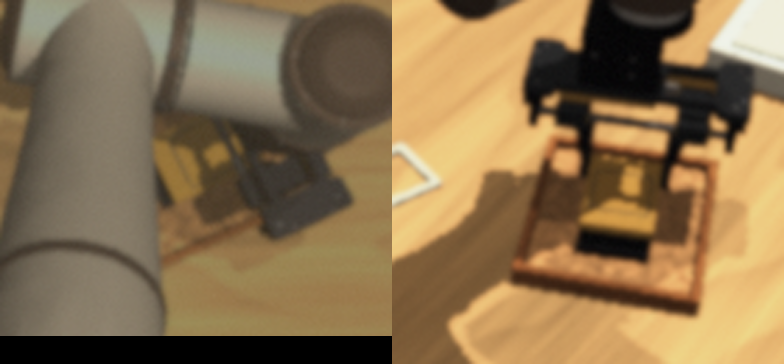

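The die is almost flat, centred in the tray and with room to every wall. I'll lower it until the force rises.

Emit:
carry_out([
  {"spin": 0, "fingers": 1, "offset": [0, -0.03, 0.1]},
  {"spin": 0, "fingers": 1, "offset": [0, 0, 0]},
], force=15)

```text
t: 16.0
tcp_pos: [0.578, -0.2863, 0.028]
tcp_rot: [[-0.916, -0.401, -0.001], [-0.401, 0.916, 0.001], [0.001, 0.001, -1.0]]
wrist_force: [-3.1, 3.3, 4.2]
opening: 0.0637
```

Emit:
carry_out([
  {"spin": 0, "fingers": 1, "offset": [0, -0.01, 0.08]},
  {"spin": 0, "fingers": 1, "offset": [0, 0, 0]},
], force=10)

```text
t: 16.25
tcp_pos: [0.5783, -0.2871, 0.0268]
tcp_rot: [[-0.916, -0.402, -0.001], [-0.402, 0.916, -0.0], [0.001, -0.0, -1.0]]
wrist_force: [-4.2, 3.0, 8.6]
opening: 0.064
```

Emit:
carry_out([
  {"spin": 0, "fingers": 0, "offset": [0, 0, 0]},
  {"spin": 0, "fingers": 0, "offset": [0, 0, 0]},
  {"spin": 0, "fingers": 0, "offset": [0, 0, 0]},
  {"spin": 0, "fingers": 0, "offset": [0, 0, -0.2]},
  {"spin": 0, "fingers": 0, "offset": [0, 0, -0.5]},
  {"spin": 0, "fingers": 0, "offset": [0, 0, -1]},
  {"spin": 0, "fingers": 0, "offset": [0, 0, -1]},
  {"spin": 0.8, "fingers": 1, "offset": [0, 0, -1]},
  {"spin": 0.9, "fingers": 1, "offset": [0, 0, -1]},
  {"spin": 0.9, "fingers": 1, "offset": [0, 0, -1]},
  {"spin": 0.9, "fingers": 1, "offset": [0, 0, -1]},
  {"spin": 0.95, "fingers": 1, "offset": [0, 0, -1]},
], force=30)

```text
t: 17.75
tcp_pos: [0.5784, -0.2873, 0.2584]
tcp_rot: [[-0.977, 0.212, 0.002], [0.212, 0.977, -0.001], [-0.002, -0.0, -1.0]]
wrist_force: [0.3, -1.0, 0.1]
opening: 0.0451
```

Emit:
carry_out([
  {"spin": 0, "fingers": 1, "offset": [0.2, 1, -1]},
  {"spin": 0, "fingers": 1, "offset": [0.2, 1, -1]},
  {"spin": 0, "fingers": 1, "offset": [0.2, 1, -1]},
  {"spin": 0, "fingers": 1, "offset": [0.2, 1, -0.6]},
  {"spin": 0, "fingers": 1, "offset": [0.2, 1, 0]},
  {"spin": 0, "fingers": 1, "offset": [0.2, 1, 0]},
  {"spin": 0, "fingers": 1, "offset": [0.2, 1, 0]},
  {"spin": 0, "fingers": 1, "offset": [0.2, 1, 0]},
  {"spin": 0, "fingers": 1, "offset": [0.2, 1, 0]},
  {"spin": 0, "fingers": 1, "offset": [0.2, 1, 0]},
  {"spin": 0, "fingers": 1, "offset": [0, 0, 0]},
])

```text
t: 19.12
tcp_pos: [0.5818, 0.0201, 0.365]
tcp_rot: [[-0.979, 0.205, 0.001], [0.205, 0.979, 0.001], [-0.001, 0.001, -1.0]]
wrist_force: [0.9, -0.5, -0.0]
opening: 0.0007
```

```bash
python3 - <<'E'
from plant import get_image
import cv2
t=get_image("top")[...,::-1];s=get_image("side")[...,::-1]
a=cv2.resize(t[180:300,340:480],None,fx=2.8,fy=2.8,interpolation=cv2.INTER_CUBIC);b=cv2.resize(s[110:240,310:450],None,fx=2.8,fy=2.8,interpolation=cv2.INTER_CUBIC)
h=max(a.shape[0],b.shape[0]);pad=lambda i:cv2.copyMakeBorder(i,0,h-i.shape[0],0,0,0)
cv2.imwrite("pics/i.png",cv2.hconcat([pad(a),pad(b)]))
E
```

```text
(no output)
```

View pics/i.png

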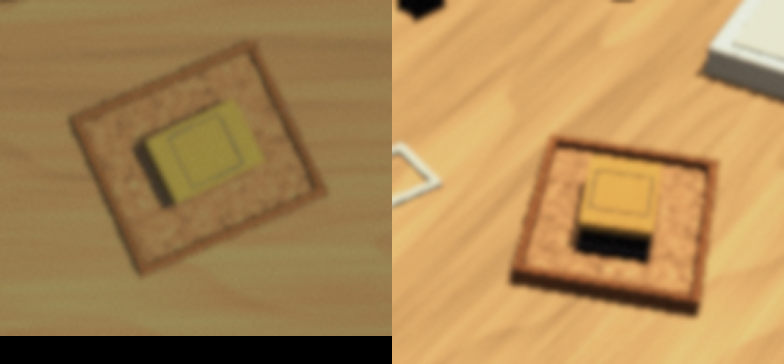

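The die lies flat and face up in the middle of the tray, released. Next I'll go over the knob and come down behind it.

Emit:
carry_out([
  {"spin": 0, "fingers": 1, "offset": [0.24, 1, 0]},
  {"spin": 0, "fingers": 1, "offset": [0.24, 1, 0]},
  {"spin": 0, "fingers": 1, "offset": [0.24, 1, 0]},
  {"spin": 0, "fingers": 1, "offset": [0.24, 1, 0]},
  {"spin": 0, "fingers": 1, "offset": [0.24, 1, 0]},
  {"spin": 0, "fingers": 1, "offset": [0.24, 1, 0]},
  {"spin": 0, "fingers": 1, "offset": [0.24, 1, 0]},
  {"spin": 0, "fingers": 1, "offset": [0.24, 1, 0]},
  {"spin": 0, "fingers": 1, "offset": [0.24, 1, 0]},
  {"spin": 0, "fingers": 1, "offset": [0.24, 1, 0]},
  {"spin": 0, "fingers": 1, "offset": [0.24, 1, 0]},
  {"spin": 0, "fingers": 1, "offset": [0.2, 0.5, 0]},
])

```text
t: 20.72
tcp_pos: [0.5706, 0.374, 0.3635]
tcp_rot: [[-0.978, 0.208, -0.0], [0.208, 0.978, -0.0], [0.0, -0.001, -1.0]]
wrist_force: [0.4, 0.0, 0.6]
opening: 0.0003
```

Emit:
carry_out([
  {"spin": 0, "fingers": 1, "offset": [0, 0, 0]},
  {"spin": 0, "fingers": 1, "offset": [0, 0, 0]},
])

```text
t: 20.98
tcp_pos: [0.5705, 0.3726, 0.3643]
tcp_rot: [[-0.978, 0.208, 0.0], [0.208, 0.978, -0.0], [-0.0, 0.0, -1.0]]
wrist_force: [0.0, -0.3, 0.2]
opening: 0.0004
```

Emit:
carry_out([
  {"spin": 0, "fingers": 1, "offset": [0.03, 0, 0.7]},
  {"spin": 0, "fingers": 1, "offset": [0, 0, 0.8]},
  {"spin": 0, "fingers": 1, "offset": [0, 0, 0.6]},
  {"spin": 0, "fingers": 1, "offset": [0, -0.5, 0]},
  {"spin": 0, "fingers": 1, "offset": [0, -0.3, -0.05]},
  {"spin": 0, "fingers": 1, "offset": [0, -0.3, -0.1]},
])

```text
t: 21.72
tcp_pos: [0.5627, 0.3417, 0.3063]
tcp_rot: [[-0.978, 0.208, 0.002], [0.208, 0.978, 0.003], [-0.001, 0.003, -1.0]]
wrist_force: [1.0, 3.5, -2.7]
opening: 0.0003
```

Contact is at the expected place: 3.5 N against the push. I'll keep swinging.

Emit:
carry_out([
  {"spin": 0, "fingers": 1, "offset": [0, -0.5, -0.1]},
  {"spin": 0, "fingers": 1, "offset": [0, -0.54, -0.05]},
  {"spin": 0, "fingers": 1, "offset": [0, -0.54, 0]},
  {"spin": 0, "fingers": 1, "offset": [0, -0.54, 0]},
  {"spin": 0, "fingers": 1, "offset": [0, -0.53, 0.06]},
  {"spin": 0, "fingers": 1, "offset": [0, -0.53, 0.09]},
  {"spin": 0, "fingers": 1, "offset": [0, -0.53, 0.12]},
])

```text
t: 22.6
tcp_pos: [0.5392, 0.2315, 0.3015]
tcp_rot: [[-0.978, 0.208, -0.0], [0.208, 0.978, -0.001], [0.0, -0.001, -1.0]]
wrist_force: [0.6, 3.1, 3.2]
opening: 0.0002
```

Emit:
carry_out([
  {"spin": 0, "fingers": 1, "offset": [0, -0.5, -0.2]},
  {"spin": 0, "fingers": 1, "offset": [0, -0.5, 0.1]},
  {"spin": 0, "fingers": 1, "offset": [0, -0.5, 0.16]},
  {"spin": 0, "fingers": 1, "offset": [0, -0.5, 0.2]},
  {"spin": 0, "fingers": 1, "offset": [0, -0.46, 0.25]},
  {"spin": 0, "fingers": 1, "offset": [0, 0, 0]},
])

```text
t: 23.35
tcp_pos: [0.5237, 0.1586, 0.2863]
tcp_rot: [[-0.978, 0.209, -0.001], [0.209, 0.978, -0.003], [0.001, -0.003, -1.0]]
wrist_force: [-0.9, -0.0, 0.8]
opening: 0.0003
```

Emit:
carry_out([
  {"spin": 0, "fingers": 1, "offset": [0, -0.4, 0.2]},
  {"spin": 0, "fingers": 1, "offset": [0, -0.4, 0.27]},
  {"spin": 0, "fingers": 1, "offset": [0, -0.4, 0.33]},
  {"spin": 0, "fingers": 1, "offset": [0, -0.35, 0.35]},
  {"spin": 0, "fingers": 1, "offset": [0, 0, 0]},
])

```text
t: 23.98
tcp_pos: [0.5135, 0.1137, 0.2505]
tcp_rot: [[-0.978, 0.209, -0.003], [0.209, 0.978, -0.002], [0.003, -0.003, -1.0]]
wrist_force: [-1.1, -0.2, -0.1]
opening: 0.0006
```

```bash
python3 - <<'E'
from plant import get_image
import cv2
t=get_image("top")[...,::-1];s=get_image("side")[...,::-1]
a=cv2.resize(t[195:305,185:325],None,fx=2.5,fy=2.5,interpolation=cv2.INTER_CUBIC);b=cv2.resize(s[120:335,200:390],None,fx=2.3,fy=2.3,interpolation=cv2.INTER_CUBIC)
h=max(a.shape[0],b.shape[0]);pad=lambda i:cv2.copyMakeBorder(i,0,h-i.shape[0],0,0,0)
cv2.imwrite("pics/j.png",cv2.hconcat([pad(a),pad(b)]))
E
```

```text
(no output)
```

View pics/j.png

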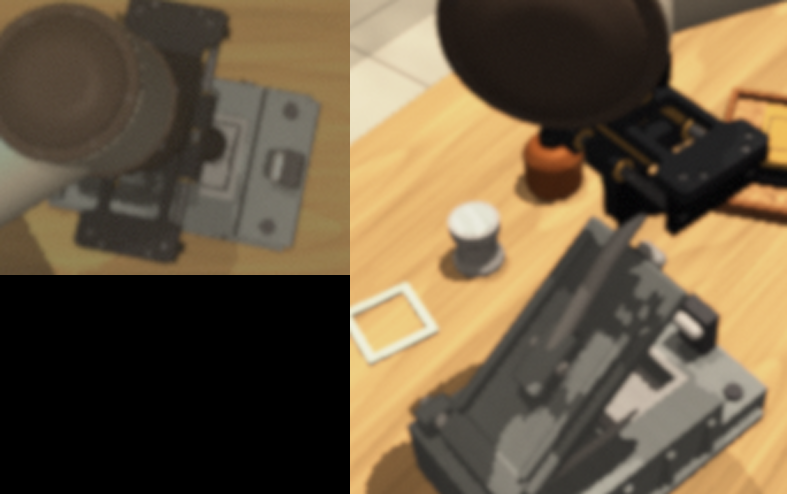

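The picture shows the platen swung over to about 0.7 rad, the lever running up to the knob under the fingers, and the loupe, mount and bottle undisturbed. I'll move above the knob and push it down from there.

Emit:
carry_out([
  {"spin": 0, "fingers": 1, "offset": [0, 0, -0.6]},
  {"spin": 0, "fingers": 1, "offset": [0, 0, -0.6]},
  {"spin": 0, "fingers": 1, "offset": [0, -0.35, 0]},
  {"spin": 0, "fingers": 1, "offset": [0, -0.32, 0]},
  {"spin": 0, "fingers": 1, "offset": [0, 0, 0.25]},
  {"spin": 0, "fingers": 1, "offset": [0, -0.1, 0.3]},
  {"spin": 0, "fingers": 1, "offset": [0, -0.25, 0.4]},
])

```text
t: 24.95
tcp_pos: [0.5076, 0.0832, 0.2598]
tcp_rot: [[-0.978, 0.206, -0.002], [0.206, 0.978, -0.005], [0.001, -0.005, -1.0]]
wrist_force: [-2.7, -8.6, 11.3]
opening: 0.0005
```

Emit:
carry_out([
  {"spin": 0, "fingers": 1, "offset": [0, -0.32, 0.4]},
  {"spin": 0, "fingers": 1, "offset": [0, -0.28, 0.4]},
  {"spin": 0, "fingers": 1, "offset": [0, -0.25, 0.4]},
  {"spin": 0, "fingers": 1, "offset": [0, -0.22, 0.4]},
])

```text
t: 25.45
tcp_pos: [0.5013, 0.0533, 0.2105]
tcp_rot: [[-0.978, 0.208, -0.0], [0.208, 0.978, -0.0], [0.0, -0.0, -1.0]]
wrist_force: [-1.1, -1.6, 2.6]
opening: 0.0005
```

Emit:
carry_out([
  {"spin": 0, "fingers": 1, "offset": [0, -0.2, 0.4]},
  {"spin": 0, "fingers": 1, "offset": [0, -0.18, 0.4]},
  {"spin": 0, "fingers": 1, "offset": [0, -0.15, 0.4]},
  {"spin": 0, "fingers": 1, "offset": [0, -0.12, 0.4]},
  {"spin": 0, "fingers": 1, "offset": [0, -0.1, 0.3]},
  {"spin": 0, "fingers": 1, "offset": [0, 0, 0]},
])

```text
t: 26.2
tcp_pos: [0.4963, 0.0317, 0.1534]
tcp_rot: [[-0.978, 0.208, -0.002], [0.208, 0.978, -0.0], [0.002, -0.0, -1.0]]
wrist_force: [0.1, 0.4, 0.8]
opening: 0.0006
```

Emit:
carry_out([
  {"spin": 0, "fingers": 1, "offset": [0, -0.08, 0.3]},
  {"spin": 0, "fingers": 1, "offset": [0, -0.05, 0.3]},
  {"spin": 0, "fingers": 1, "offset": [0, -0.03, 0.2]},
  {"spin": 0, "fingers": 1, "offset": [0, 0, 0.2]},
  {"spin": 0, "fingers": 1, "offset": [0, 0, 0.05]},
  {"spin": 0, "fingers": 1, "offset": [0, 0, 0]},
])

```text
t: 26.95
tcp_pos: [0.4964, 0.0266, 0.1255]
tcp_rot: [[-0.979, 0.206, 0.002], [0.206, 0.979, -0.001], [-0.002, -0.001, -1.0]]
wrist_force: [-4.7, -1.7, 16.2]
opening: 0.0003
```

Emit:
carry_out([
  {"spin": 0, "fingers": 1, "offset": [0, 0, 0.15]},
  {"spin": 0, "fingers": 1, "offset": [0, 0, 0.1]},
  {"spin": 0, "fingers": 1, "offset": [0, 0, 0]},
])

```text
t: 27.32
tcp_pos: [0.4968, 0.0265, 0.1244]
tcp_rot: [[-0.979, 0.204, 0.004], [0.204, 0.979, -0.003], [-0.004, -0.002, -1.0]]
wrist_force: [-20.6, 1.6, 54.0]
opening: 0.0008
```

Solid stop: 54 N with almost no travel at z = 0.1244, against about 0.126 expected when shut. Now I retreat and check.

Emit:
carry_out([
  {"spin": 0, "fingers": 1, "offset": [0, 0, -0.25]},
  {"spin": 0, "fingers": 1, "offset": [0, 0, -0.8]},
  {"spin": 0, "fingers": 1, "offset": [0, 0, -1]},
  {"spin": 0, "fingers": 1, "offset": [0, -1, -1]},
  {"spin": 0, "fingers": 1, "offset": [0.5, -1, -1]},
  {"spin": 0, "fingers": 1, "offset": [1, -1, 0]},
  {"spin": 0, "fingers": 1, "offset": [1, -1, 0]},
  {"spin": 0, "fingers": 1, "offset": [1, -1, 0]},
  {"spin": 0, "fingers": 1, "offset": [0, -1, 0]},
  {"spin": 0, "fingers": 1, "offset": [0, 0, 0]},
])

```text
t: 28.58
tcp_pos: [0.355, -0.128, 0.2367]
tcp_rot: [[-0.978, 0.21, 0.0], [0.21, 0.978, 0.0], [-0.0, 0.0, -1.0]]
wrist_force: [0.4, -0.3, -0.6]
opening: 0.0005
```

```bash
python3 - <<'E'
from plant import get_image,r
import cv2
from h import *
s=get_image("side")[...,::-1];t=get_image("top")[...,::-1]
q=[.5195,.1375,0,-.2086]
P=place(q,[0,-.122,.110]);print("knob shut expected side crop",(proj("side",P)+[.93,1.24]-[200,120])*2.3, "ajar .06",(proj("side",place(q,[0,-.1195,.1245]))+[.93,1.24]-[200,120])*2.3)
b=cv2.resize(s[120:360,200:440],None,fx=2.3,fy=2.3,interpolation=cv2.INTER_CUBIC)
cv2.imwrite("pics/k.png",b);cv2.imwrite("pics/kt.png",t);print(r.observe()["wrist_force"])
E
```

```text
knob shut expected side crop [360.53834527 276.68510293] ajar .06 [359.37594952 266.73029386]
[ 0.38243267 -1.04534161  0.38405726]
```

View pics/k.png

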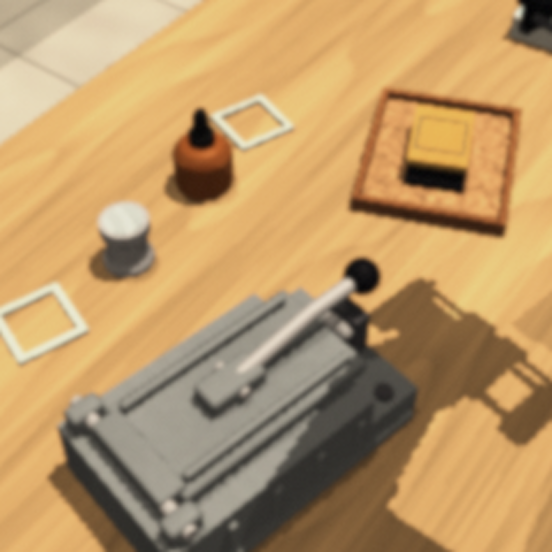

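The knob is at crop (362,275), against (360.5,276.7) expected when shut and (359,267) if ajar by 0.06 rad. So the platen is home, the die is flat in the tray and the bystanders are in place.

```bash
python3 -c "
from plant import ticket
print(ticket.hand_in())"
```

```text
the job is handed in; nothing more can be done
None
```

The job is done and handed in at about 29 s of the 72 s limit; the hand-in reported no verdict.

- **Die:** I pressed its ledged end along the arc, and it tipped and stayed up at about 0.5 rad. I gripped it by the raised end across its width and lowered its low end onto the tray floor. Then I laid it flat with a lightening grip and released it. The last picture shows it flat, face up and near the middle of the tray.
- **Platen:** I pushed the knob over from behind, then down from above. It met a solid stop: 54 N at fingertip height 0.124 m, against about 0.126 m expected when shut. In the last picture the knob is within 2 px of its shut position, measured in the enlarged picture, and about 8 px from where it would be if the platen were 0.06 rad ajar.
- **Bystanders and arm:** The slide mounts, loupe and bottle look unmoved by eye; I did not measure them again. The arm was clear of everything, with about 1 N on the wrist.

**Disagreements:** The tray-corner fit was off by up to 4 px (about 10 mm), and the side camera needed about a 1 px correction. Neither mattered with the clearances here. I could not solve the tipped die's position from the side view alone, so I used the expected geometry, which matched that view to about 1.5 px.

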